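Turn the double-ended driver insert round in its bench holder

TASK

The double-ended driver insert in the bench holder has its flat blade end sticking out, but the next fittings need the round socket end. Slide the keeper fully open, lift the insert out, turn it end for end and lay it (do not drop it) back down fully seated in both cradles with the socket end sticking out, then slide the keeper fully closed over it again and let go. Leave the bottle, vial rack, beaker and wrench where they are.

Things in the scene. Friction and masses are not known exactly. Their poses are not given: they have to be found in the camera images.
- holder: Bench holder, fixed; place and yaw vary. Grey base plate 12 mm thick (x -70..44, y -41..109 mm) with two dark steel V cradles and a keeper. Origin: bench surface, under the midpoint of the two cradles. x: along the seated insert's axis, +x = OUT, the side where the working end sticks out past the plate; +y: horizontal, towards the keeper's housing and black grip; z up.
- cradle (a point): Where the middle of a seated insert belongs: between the cradles, 45 mm above the bench; axes as the holder's. 90-degree V cradles, open upward, 8 mm thick, at x = -33..-25 and 25..33 mm (50 mm free between them), arms rising 8 mm above this point and reaching 18 mm either side in y. A seated insert has 4 mm of end play either way along x.
- housing (a point): Top centre of the keeper's grey housing block, x -65..-41, y 24..106 mm in the holder (centre x -53, y 65), top 56 mm above the bench; axes as the holder's. A small rest block for the bar's tip stands opposite at x -60..-46, y -32..-18 mm, top 50 mm above the bench.
- insert: Loose steel driver insert, 168 mm long, 105-210 g. Origin: on its axis, mid length; +x towards the socket end. Round 14 mm shank between two collars (22 mm diameter, 37 to 42 mm either side of the middle). The shank rests in the cradles, each collar just outside one. Pinch it across the shank at the middle, from above. It starts seated, blade end out: its +x opposite to the holder's +x.
- socket_tip (a point): Tip of the round socket end (18 mm diameter, 20 mm long), on the insert's axis, 84 mm from its middle. A 10 mm diameter neck joins it to the collar. The insert may roll about its axis.
- blade_tip (a point): Tip of the flat blade end (16 mm wide, 4 mm thick, 20 mm long), on the insert's axis, 84 mm from its middle. A 10 mm diameter neck joins it to the collar.
- keeper (a joint): Sliding keeper, m: 0 = fully closed (its bar lies over the insert's rear neck, so that it cannot be lifted), 0.044 = fully open, at a stop; slides along the holder's +y to open. Friction about 2 N; stays where left; starts closed. Steel bar 10 mm wide, 6 mm thick, at x = -53 mm in the holder, underside 51.5 mm above the bench.
- keeper_grip (a point): Point in the keeper's black upright grip tab, 77.5 mm above the bench, 12 mm below its top; at x = -53 mm and y = 40 mm (closed) to 84 mm (open) in the holder, axes as the holder's. Tab 14 mm along x, 24 mm along y, from 57.5 to 89.5 mm above the bench; pinch it from above with the fingers closing along x, or push it.
- bottle: Bystander: capped amber bottle, 72 mm diameter, 190 mm tall, upright; origin at the centre of its underside.
- vial_rack: Bystander: grey rack of small capped vials, 60 x 110 mm, 47 mm tall; origin at the centre of its underside.
- beaker: Bystander: small glass beaker, 64 mm diameter, 75 mm tall; origin at the centre of its underside.
- wrench: Bystander: steel wrench, 150 mm long, lying flat along its x; origin under it.
Not all that is in view belongs to the job. There is more than one size of the holder; the job needs the middle-sized. Several things have the shape of the insert; the one meant has the colours described above.

How it is judged (in metres and radians):
On the way, in this order (a step that is already met when the one before it is completed fails the run):
1. the keeper is slid open (at least 38 of its 44 mm) (value of joint keeper above 0.038 m), for 0.1 s.
2. the insert is lifted out of the cradles (its middle at least 30 mm above its seat) (height (world z) of insert above 0.075 m), for 0.1 s.
3. the insert is back in both cradles, socket end out, with the keeper still open (x of socket_tip in the frame of holder between 0.078 and 0.09 m and x of blade_tip in the frame of holder between -0.09 and -0.078 m and y of socket_tip in the frame of holder between -0.004 and 0.004 m and z of socket_tip in the frame of holder between 0.041 and 0.049 m and y of blade_tip in the frame of holder between -0.004 and 0.004 m and z of blade_tip in the frame of holder between 0.041 and 0.049 m and value of joint keeper above 0.03 m), for 0.2 s.
At the end, for the whole second after the job is handed in: The insert lies at rest in both cradles with the socket end out: each end within 6 mm along the axis, and within 4 mm sideways and in height, of its seated place; the keeper is closed to within 5 mm; the gripper touches neither (x of socket_tip in the frame of holder between 0.078 and 0.09 m and x of blade_tip in the frame of holder between -0.09 and -0.078 m and y of socket_tip in the frame of holder between -0.004 and 0.004 m and z of socket_tip in the frame of holder between 0.041 and 0.049 m and y of blade_tip in the frame of holder between -0.004 and 0.004 m and z of blade_tip in the frame of holder between 0.041 and 0.049 m and value of joint keeper below 0.005 m and linear speed of insert below 0.02 m/s and angular speed of insert below 0.3 rad/s and contact force between the fingers and insert below 0.1 N and contact force between the fingers and keeper below 0.1 N).
It fails at once if the insert is dropped (falls faster than 0.5 m/s with no finger on it) (linear speed of insert above 0.5 m/s and contact force between the fingers and insert below 0.05 N).
It fails at once if the amber bottle is moved more than 30 mm or tipped (distance of bottle from where it was at the start of the episode above 0.03 m or angle between bottle's own z axis and vertical above 0.4 rad).
It fails at once if the vial rack is moved more than 30 mm or tipped (distance of vial_rack from where it was at the start of the episode above 0.03 m or angle between vial_rack's own z axis and vertical above 0.4 rad).
It fails at once if the beaker is moved more than 30 mm or tipped (distance of beaker from where it was at the start of the episode above 0.03 m or angle between beaker's own z axis and vertical above 0.4 rad).
It fails at once if the wrench is moved more than 30 mm or tipped (distance of wrench from where it was at the start of the episode above 0.03 m or angle between wrench's own z axis and vertical above 0.4 rad).
It also fails if it takes over 56 s, if anything falls off the work surface, if the arm or the gripper's body presses on something with over 40 N, if the wrist force passes 120 N, or if a joint passes its speed limit or range.

ROBOT

A 6-joint arm with a two-finger parallel gripper is mounted at the origin on the work surface. World frame = base frame: x ahead of the robot, y to its left, z up, the work surface at z = 0. Lengths are in m, angles in degrees, forces in N, time in s.
With the tool pointing down it reaches from about 0.375 to 0.75 m from the base axis. Payload 9 kg.
Tool frame: the origin (TCP) lies where the fingers leave the gripper's body, on its centre line; the fingertips stand 73 mm ahead of it and the grasp point (between the pads) lies 54 mm ahead of it (robot.tip_reach is the distance from the TCP to the fingertips, in m); z points along the fingers, y is the direction in which the jaws open and shut (so a half turn about z gives the same grasp; the last joint's range is limited). The gripper opens to 85 mm and grips with 20 to 120 N. Pads are 22 mm wide; open, the fingers measure 114 mm over their backs; the gripper's body (76 mm by 85 mm) begins 54 mm behind the grasp point. The pads swing forward as they close: fully open they stand 13 mm farther back than shut.
Start: joints at [-85.124, 5.964, 5.575, 89.605, 0, 77.527], TCP at [0.179, -0.573, 0.304] pointing down, gripper open.
Joint ranges: [-171.21, 171.21], [-48.23, 106.86], [-62.78, 66.21], [-105.2, 120.99], [-86.42, 89.51], [-180, 180]. Speed limits (degrees/s): [127.2, 127.2, 147.25, 180, 180, 180].

INTERFACE

Orientations are given as [roll, pitch, yaw] about the fixed x, y, z axes, in that order (R = Rz(yaw) Ry(pitch) Rx(roll)).
In Python, from plant import robot gives the robot as it stands. Calls block until the motion is done:
- robot.move_pose(position, orientation): joint-space move of the TCP to a pose.
- robot.line_to(position, vel=0.15, rotation=None, guard=None): straight line of the TCP; rotation=None keeps the orientation; vel is the mean speed in m/s. With guard (N) it stops when the force on the tool has changed by that much, and returns True; else False.
- robot.goto_joints(angles): joint-space move.
- robot.set_gripper(opening): finger opening in m; the grip force is fixed at half the most; returns when the fingers have stopped.
- robot.pause(seconds).
- robot.ik(position, orientation): joint angles nearest the present ones, or None.
- robot.observe(): the state.
- robot.grab_frame(name): name is "scene" or "top"; returns the picture (420x560x3 uint8, blue, green, red); there is no depth.
- robot.get_calibration(name): a dict with "vertical_fov" (degrees; the focal length in pixels is half the picture's height over the tangent of half this angle, whatever the lens; pixels are square), "cx", "cy" (the principal point, pixels), "k1" (the pictures are not rectified: a ray, as slopes to the right and down, at radius r is drawn at 1 + k1 r^2 times it, then the intrinsics apply), "rvec" (rotation vector, rad) and "tvec" (3), from world to camera coordinates, as OpenCV has them. Camera axes: x right, y down, z forward; pixel columns grow to the right and rows downward; lengths in m; the calibration is good to about 2 mm. A picture is of the moment at which its call begins. get_calibration takes no time and is no camera call.
A pose or a line that the arm cannot do raises robot.IKError and nothing moves.
- robot.job_done(): hands the job in, once; it reports no verdict.
The state is a dict: "time": time; "q": joint angles; "qvel": joint speeds; "joint_torque": joint torques, N m; "tool_pos": TCP position; "tcp_rot": TCP orientation; "ft_force": force on the tool from outside, world axes, zero at the start; "torque": the same for the moment, N m; "gripper_width": finger opening in m.
Only numpy, scipy, OpenCV 4.12 (cv2) and the standard library are available. Lean on these libraries where they do the work, as an engineer would, in place of code of your own. Each camera call takes 0.05 s, during which the arm holds its last target.

## Working session

There is one attempt and no reset: what is moved stays moved. The work goes in short steps, each a Python script; the robot and the scene stay as the last script left them, time stands still between calls to the robot, and variables do not carry over. Pictures are saved under pics/ and viewed, and the job is handed in when it is done.

```bash
ls; mkdir -p pics; python3 - <<'E'
from plant import robot
import cv2
for n in("scene","top"):
    cv2.imwrite(f"pics/{n}0.png",cv2.resize(robot.grab_frame(n),None,fx=1.4,fy=1.4,interpolation=cv2.INTER_CUBIC)); print(robot.get_calibration(n))
o=robot.observe(); print(o)
E
```

```text
pics
{'vertical_fov': 43.70607697454795, 'cx': 286.683008840887, 'cy': 213.2355074708908, 'k1': -0.091814606679633, 'rvec': array([ 0.76014097,  2.44284326, -1.27253611]), 'tvec': array([ 0.4695865 , -0.1101924 ,  1.51772798])}
{'vertical_fov': 53.068922819079624, 'cx': 281.9373404553909, 'cy': 209.55325705026465, 'k1': -0.08703273665588736, 'rvec': array([ 2.18366583, -2.1869948 ,  0.0988918 ]), 'tvec': array([-0.02978624,  0.5780999 ,  1.02676735])}
{'time': 0.1, 'q': array([-8.51221738e+01,  5.99622932e+00,  5.53115552e+00,  8.96042088e+01,
       -2.07537403e-03,  7.75261257e+01]), 'qvel': array([ 0.03661966,  0.00529648,  0.04957727,  0.03005759,  0.0162177 ,
       -0.0053367 ]), 'joint_torque': array([ 7.61759235e-03, -5.58212757e+01,  5.04715240e+01,  1.29860520e-02,
       -2.16773410e-04, -1.21992537e-05]), 'tool_pos': array([ 0.1789182 , -0.572478  ,  0.30318603]), 'tcp_rot': array([-1.79931905e+02, -1.29382697e-02,  1.73516941e+01]), 'ft_force': array([ 0.0727843 , -0.25642818, -0.53347226]), 'torque': array([0.02501704, 0.08943928, 0.0548588 ]), 'gripper_width': 0.085333749023512}
```

View pics/scene0.png

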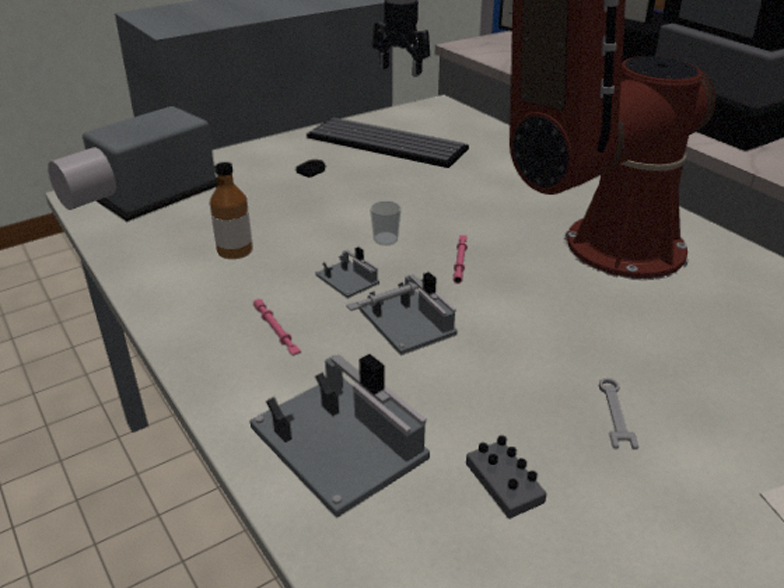

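View pics/top0.png

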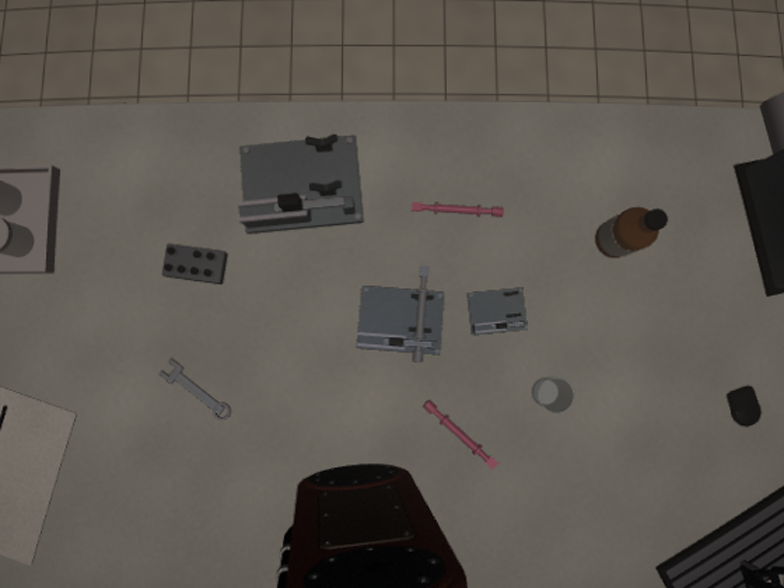

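```bash
cat > h.py <<'E'
import numpy as np, cv2
from plant import robot
def cam(n):
    c=robot.get_calibration(n); f=210/np.tan(np.radians(c["vertical_fov"])/2)
    R=cv2.Rodrigues(np.array(c["rvec"]))[0]
    K=np.array([[f,0,c["cx"]],[0,f,c["cy"]],[0,0,1]]); return K,c["k1"],R,np.array(c["tvec"]),np.array(c["rvec"])
def proj(n,P):
    K,k1,R,t,rv=cam(n)
    return cv2.projectPoints(np.array(P,float).reshape(-1,1,3),rv,t,K,np.array([k1,0,0,0,0.]))[0][:,0]
def ray(n,uv,z):
    K,k1,R,t,rv=cam(n)
    x=cv2.undistortPoints(np.array(uv,float).reshape(-1,1,2),K,np.array([k1,0,0,0,0.]))[:,0]
    d=np.c_[x,np.ones(len(x))]@R; o=-R.T@t
    return o+d*((z-o[2])/d[:,2])[:,None]
def crop(n,x0,y0,w,h,s,name,pts=None):
    im=robot.grab_frame(n)[y0:y0+h,x0:x0+w]
    im=cv2.resize(im,None,fx=s,fy=s,interpolation=cv2.INTER_CUBIC); im=cv2.convertScaleAbs(im,alpha=1.6)
    if pts is not None:
        for p in proj(n,pts):
            q=((p-[x0,y0]+.5)*s-.5).astype(int); cv2.circle(im,tuple(int(v) for v in q),3,(0,255,0),1)
    cv2.imwrite(f"pics/{name}.png",im)
E
python3 - <<'E'
from h import *
crop("top",245,180,80,84,7,"t1"); crop("scene",240,180,95,75,8,"s1")
E
```

```text
(no output)
```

View pics/t1.png

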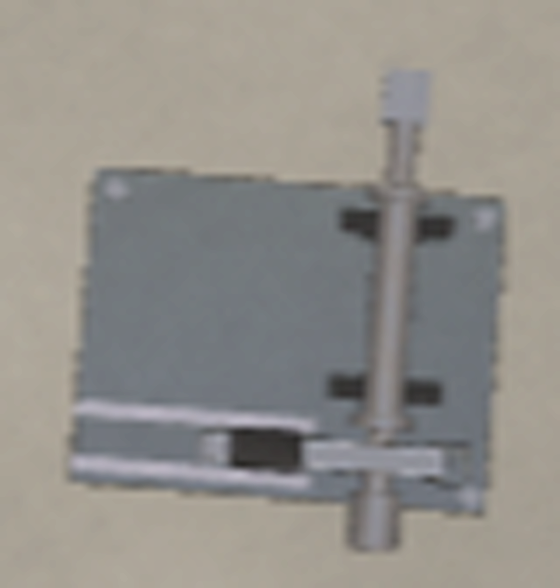

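View pics/s1.png

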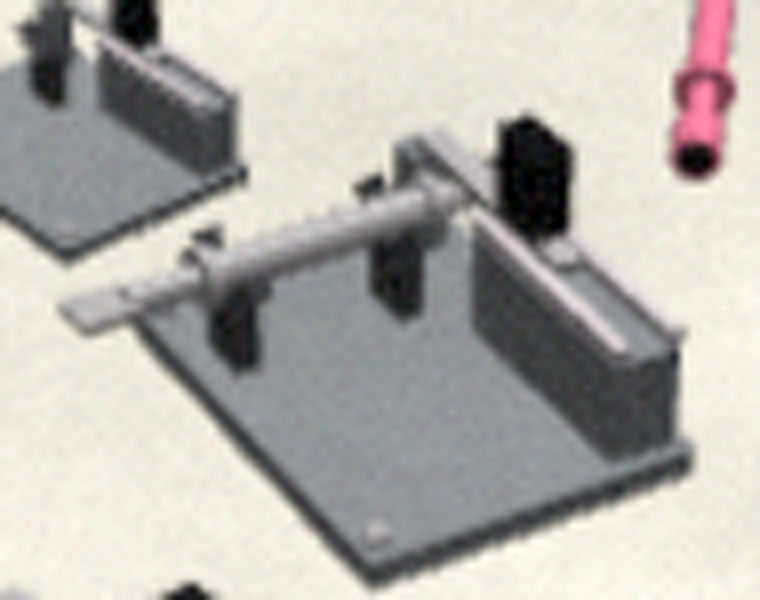

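```bash
cat > fit.py <<'E'
from h import *
from scipy.optimize import least_squares
T=[((44,109,12),(97,170)),((44,-41,12),(503,198)),((-70,-41,12),(484,515)),((-70,109,12),(70,480)),((29,0,45),(398,225)),((-29,0,45),(386,390))]
S=[((44,109,12),(370,570)),((-70,109,12),(690,447))]
def tf(p,P):
    c,s=np.cos(p[2]),np.sin(p[2]); P=np.array(P,float)
    return P@np.array([[c,s,0],[-s,c,0],[0,0,1]])+[p[0],p[1],0]
A=lambda L:np.array([a for a,_ in L])/1e3
uT=(np.array([b for _,b in T])+.5)/7-.5+[245,180]; uS=(np.array([b for _,b in S])+.5)/8-.5+[240,180]
def r(p): return np.r_[(proj("top",tf(p,A(T)))-uT).ravel(),(proj("scene",tf(p,A(S)))-uS).ravel()]
s=least_squares(r,[.5,0,0],loss="soft_l1"); p=s.x
print(p,np.degrees(p[2])); print(r(p).reshape(-1,2).round(2))
np.save("hold.npy",p)
E
python3 - <<'E'
from fit import *
M=[(x,y,12) for x in(44,-70) for y in(109,-41)]+[(x,y,56) for x in(-65,-41) for y in(24,106)]+[(x,y,89.5) for x in(-60,-46) for y in (28,52)]+[(29,0,45),(-29,0,45),(84,0,45),(-84,0,45)]
P=tf(p,np.array(M)/1e3)
crop("top",245,180,80,84,7,"t2",P); crop("scene",240,180,95,75,8,"s2",P)
E
```

```text
[ 0.54256103 -0.07555336 -0.08076088] -4.627257826144386
[[-0.38 -0.69]
 [ 0.77  0.02]
 [ 0.19 -0.12]
 [-0.29  0.17]
 [-0.09 -0.21]
 [-0.17 -0.11]
 [-0.1  -0.86]
 [ 0.95 -0.24]]
```

View pics/t2.png

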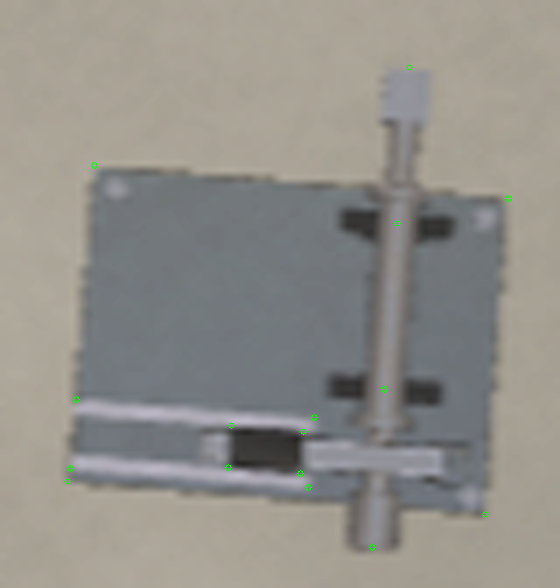

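View pics/s2.png

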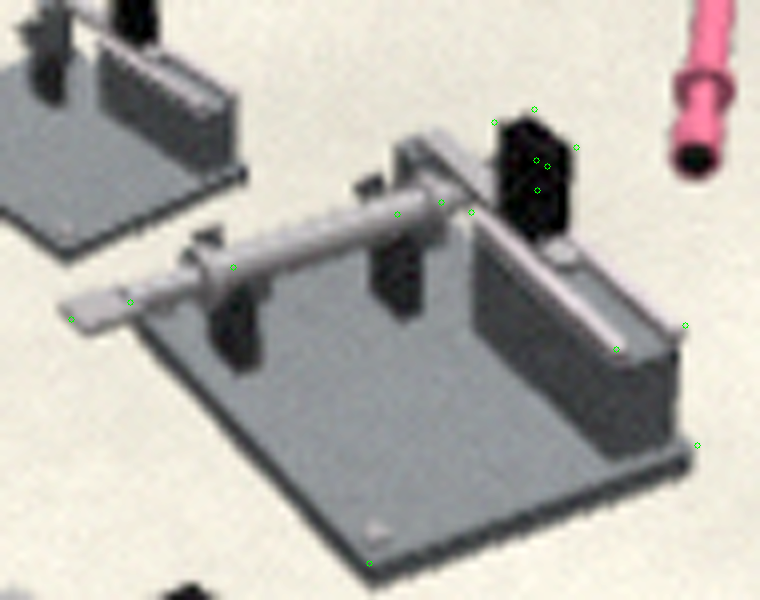

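```bash
cat >> h.py <<'E'
p=np.load("hold.npy")
def W(x,y,z):  # holder mm -> world m
    c,s=np.cos(p[2]),np.sin(p[2]); x,y,z=x/1e3,y/1e3,z/1e3
    return [p[0]+c*x-s*y,p[1]+s*x+c*y,z]
def H(w):
    c,s=np.cos(p[2]),np.sin(p[2]); a=np.array(w[:2])-p[:2]
    return np.round([1e3*(c*a[0]+s*a[1]),1e3*(c*a[1]-s*a[0]),1e3*w[2]],1)
yaw=np.degrees(p[2])
A=[180,0,yaw+180]; B=[180,0,yaw]
def st(m=""):
    o=robot.observe(); print(m,round(o["time"],2),H(o["tool_pos"]),o["tcp_rot"].round(1),o["ft_force"].round(1),round(o["gripper_width"],4),o["q"].round(1))
E
python3 - <<'E'
from h import *
for P,O in((W(-53,44,290),A),(W(0,0,100),A),(W(0,0,100),B),(W(0,0,220),B),(W(-53,100,139),B)): print(robot.ik(P,O))
robot.move_pose(W(-53,40,290),A); st("above")
robot.set_gripper(0.055)
robot.line_to(W(-53,40,141),vel=.15); st("down")
crop("top",225,160,120,110,6,"t3"); crop("scene",220,140,130,115,6,"s3")
E
```

```text
[-18.38975895 -12.77885261 -13.93849133  88.84036127   0.
 -13.76250112]
[-21.61266962   0.81655734 -21.17681438  68.00662828   0.
 -16.9854118 ]
[-21.61266962   0.81655734 -21.17681438  68.00662828   0.
 163.0145882 ]
[-21.61266962  -3.12907841 -12.37057408  80.75850433   0.
 163.0145882 ]
[-11.80063683  -9.85127847 -27.12691893  72.72435954   0.
 172.826621  ]
above 2.53 [-52.9  39.4 290. ] [-180.     0.   175.3] [-0.1 -0.9  0.8] 0.0853 [-18.9 -12.8 -13.9  88.8  -0.  -14.2]
down 4.08 [-52.5  39.9 142. ] [-1.800e+02  1.000e-01  1.754e+02] [0.3 0.4 0.1] 0.0554 [-18.9 -10.8 -27.7  73.1   0.  -14.2]
```

View pics/s3.png

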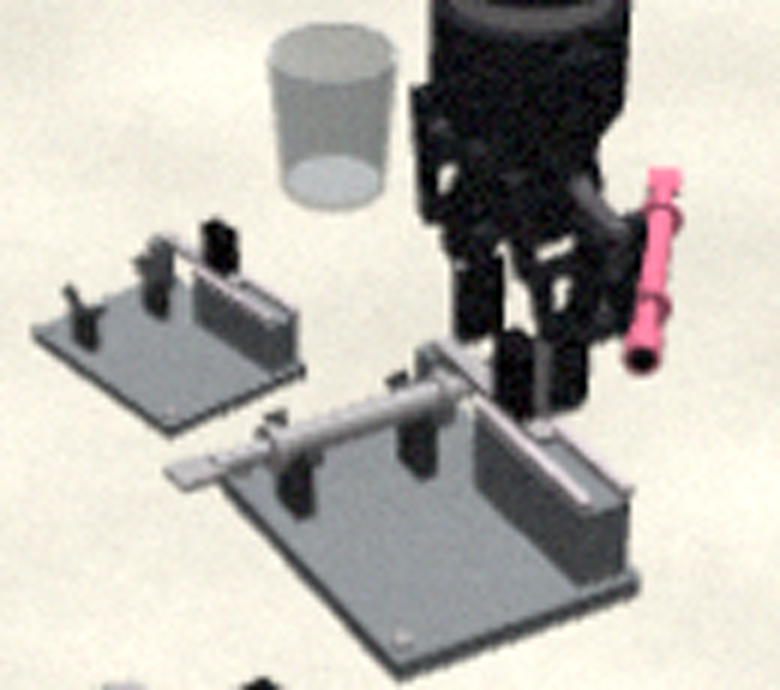

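The gripper sits over the tab (around (515,370) in this crop), one finger on each side of it along y, with the insert and bar still in place. Next I'll push the keeper open.

```bash
python3 - <<'E'
from h import *
print(robot.line_to(W(-53,102,141),vel=.05,guard=15)); st("pushed")
crop("top",225,160,120,110,6,"t4"); crop("scene",220,140,130,115,6,"s4")
E
```

```text
False
pushed 5.58 [-53.  101.  140.9] [-179.8   -0.   175.3] [-1.5 -8.9  0.1] 0.0551 [-11.6  -9.9 -26.9  72.9  -0.2  -6.9]
```

View pics/s4.png

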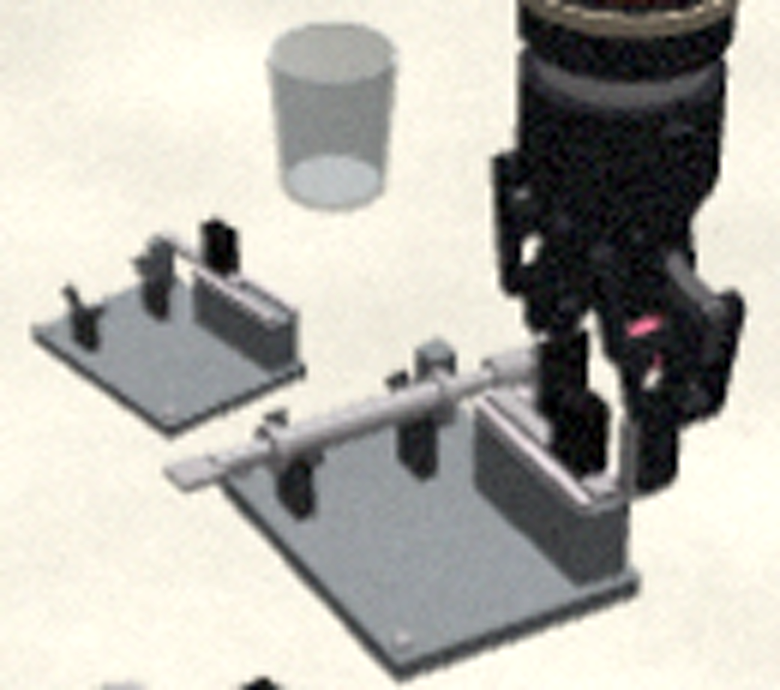

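The bar is now clear of the neck and the tab is at the far end of its slot, (585,435). The 9 N reading says it's at the stop. Next I'll back off and grasp the insert.

```bash
python3 - <<'E'
from h import *
robot.line_to(W(-53,96,141),vel=.05)
robot.line_to(W(-53,90,200),vel=.2)
robot.line_to(W(0,0,200),vel=.2); st()
print(robot.line_to(W(0,0,100),vel=.1,guard=12)); st("at insert")
crop("top",225,160,120,110,6,"t5"); crop("scene",220,140,130,115,6,"s5")
E
```

```text
7.07 [ -0.7   0.6 199.2] [ 1.799e+02 -1.000e-01  1.754e+02] [ 0.8  1.1 -1.1] 0.0553 [-21.6  -2.8 -14.2  78.7   0.  -16.9]
False
at insert 8.22 [ 5.000e-01 -1.000e-01  1.008e+02] [-1.800e+02  1.000e-01  1.754e+02] [0.4 0.8 0.3] 0.0553 [-21.6   0.8 -21.1  68.   -0.  -17. ]
```

View pics/s5.png

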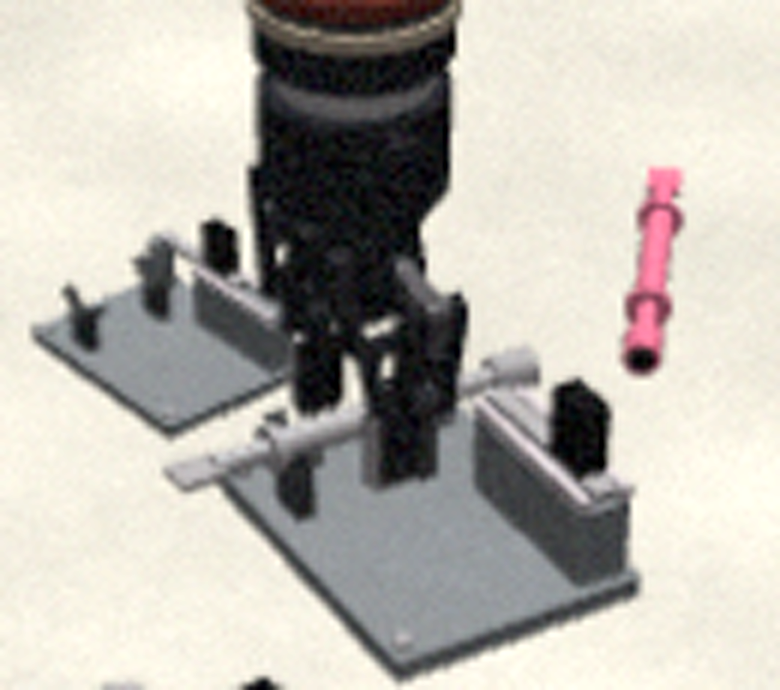

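View pics/t5.png

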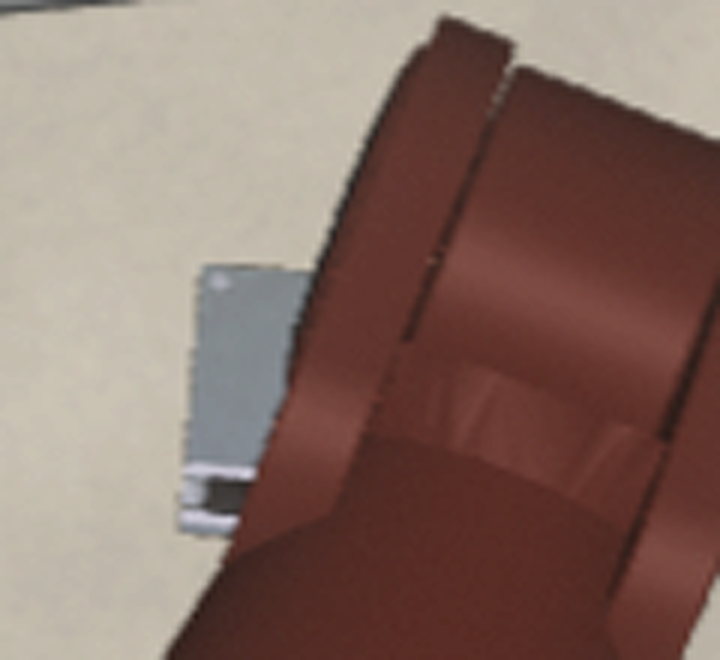

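The fingers are either side of the shank between the cradles in the scene crop, around (375,415). In the top view the arm hides the holder. I'll grasp and lift.

```bash
python3 - <<'E'
from h import *
robot.set_gripper(0.0); st("gripped")
robot.line_to(W(0,0,130),vel=.06); st()
robot.line_to(W(0,0,240),vel=.15); st("lifted")
q=robot.observe()["q"]; q[5]+=180
print(q[5])
robot.goto_joints(list(q)); st("turned")
robot.line_to(W(0,0,140),vel=.12,rotation=B); st("low")
crop("scene",220,120,130,115,6,"s6")
E
```

```text
gripped 8.78 [1.000e-01 9.000e-01 1.003e+02] [179.9   0.  175.4] [0.4 6.2 3.7] 0.0121 [-21.6   0.8 -21.2  68.1   0.1 -17. ]
 9.43 [ 0.0e+00 -1.0e-01  1.3e+02] [-180.     0.   175.4] [ 0.8 -0.6 -2.6] 0.0121 [-21.6  -0.6 -19.4  71.2  -0.  -17. ]
lifted 10.32 [-4.000e-01  1.000e-01  2.388e+02] [ 1.800e+02 -1.000e-01  1.754e+02] [ 0.6 -0.2 -1.5] 0.0123 [-21.6  -3.3 -10.6  82.8   0.  -17. ]
163.0169352994113
turned 12.97 [-4.000e-01  1.000e-01  2.387e+02] [-1.8e+02  1.0e-01 -4.6e+00] [ 0.3  0.1 -1.8] 0.0123 [-21.6  -3.3 -10.6  82.8   0.  163. ]
low 13.94 [ 5.000e-01 -1.000e-01  1.409e+02] [ 1.8e+02 -1.0e-01 -4.6e+00] [-0.5 -0.7 -1.8] 0.012 [-21.6  -1.1 -18.6  72.3   0.  163. ]
```

View pics/s6.png

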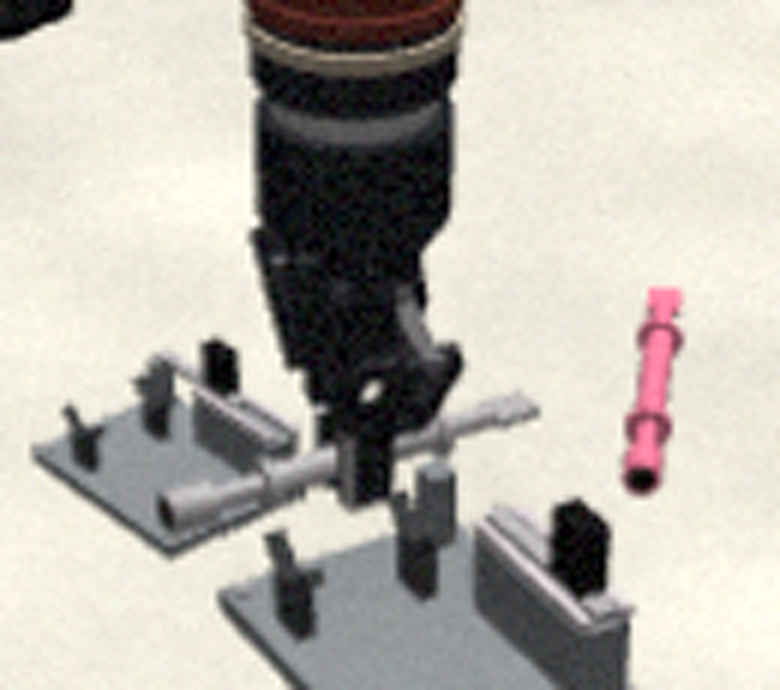

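```bash
python3 - <<'E'
from h import *
P=[W(x,y,86) for x,y in((-84,0),(-39.5,0),(0,0),(39.5,0),(84,0))]
print(((proj("scene",P)-[220,120]+.5)*6-.5).round(0))
crop("scene",235,165,90,55,8,"s7",P)
E
```

```text
[[534. 402.]
 [441. 431.]
 [357. 456.]
 [270. 483.]
 [170. 514.]]
```

View pics/s7.png

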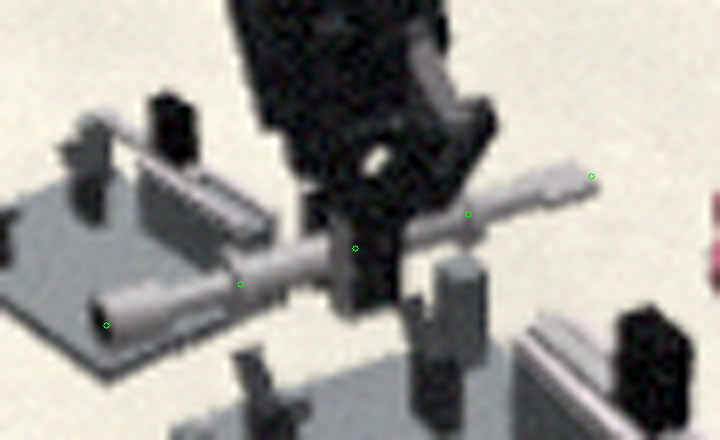

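The insert is level with the socket end out, tip at about (106,325). Both tips are within about 1 mm of prediction. I'll lower it to seat.

```bash
python3 - <<'E'
from h import *
robot.line_to(W(0,.4,112),vel=.08); robot.pause(.3); st()
print(robot.line_to(W(0,.4,99.8),vel=.025,guard=8)); robot.pause(.2); st("down")
crop("scene",220,140,130,115,6,"s8")
E
```

```text
14.84 [  0.3   0.3 112.4] [180.   -0.   -4.6] [ 0.2 -0.6 -1.7] 0.0121 [-21.6   0.2 -20.5  69.3  -0.  163.1]
True
down 15.51 [-1.000e-01  8.000e-01  1.005e+02] [-179.9    0.    -4.6] [2.7 2.4 4.1] 0.0122 [-2.160e+01  8.000e-01 -2.120e+01  6.810e+01  1.000e-01  1.631e+02]
```

View pics/s8.png

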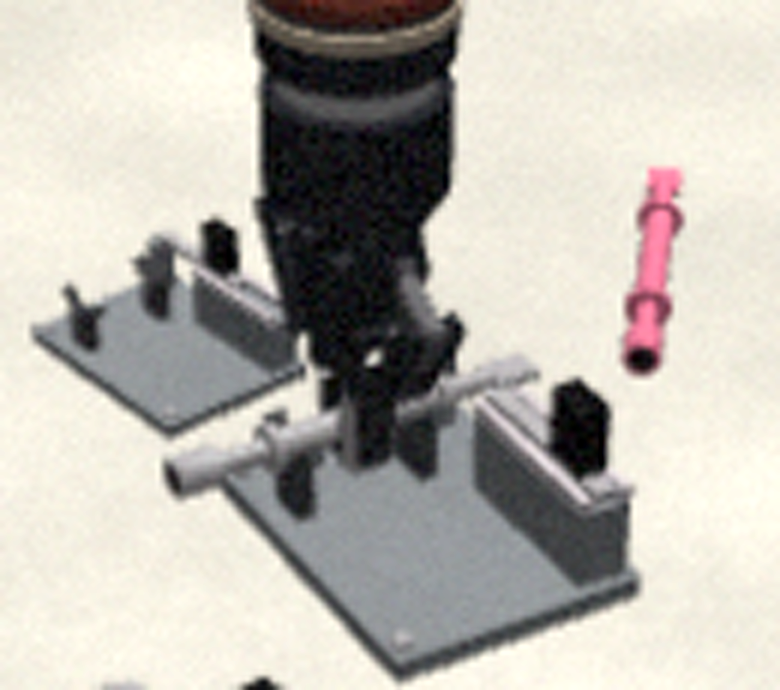

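It's down: contact at TCP z = 100.5 mm, against 100.3 mm when I gripped it. I'll release, rise, and look before closing the keeper.

```bash
python3 - <<'E'
from h import *
robot.set_gripper(0.05); robot.pause(.3); st("open")
robot.line_to(W(0,0.5,200),vel=.12); 
robot.set_gripper(0.055)
robot.line_to(W(-53,84,230),vel=.2); robot.pause(.2); st()
P=[W(x,0,45) for x in(-84,-39.5,0,39.5,84)]
crop("scene",240,180,95,75,8,"s9",P);crop("top",245,180,80,84,7,"t9",P)
E
```

```text
open 16.31 [ -0.6   0.7 100.1] [-1.8e+02  1.0e-01 -4.6e+00] [ 0.6  0.7 -0.1] 0.05 [-21.6   0.8 -21.2  68.1   0.  163.1]
 18.38 [-52.8  83.2 229.4] [-1.8e+02  1.0e-01 -4.7e+00] [ 1.5 -0.  -0.2] 0.0546 [-13.8 -12.2 -19.7  82.6   0.  170.9]
```

View pics/s9.png

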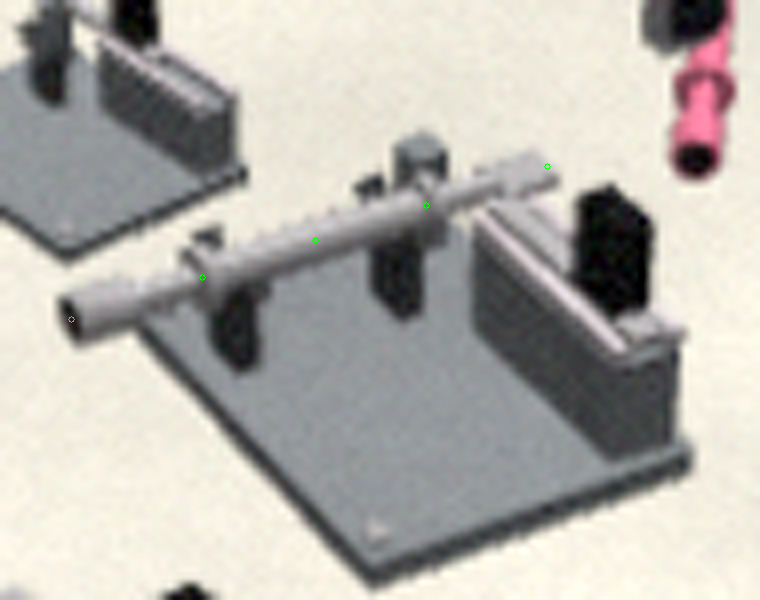

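View pics/t9.png

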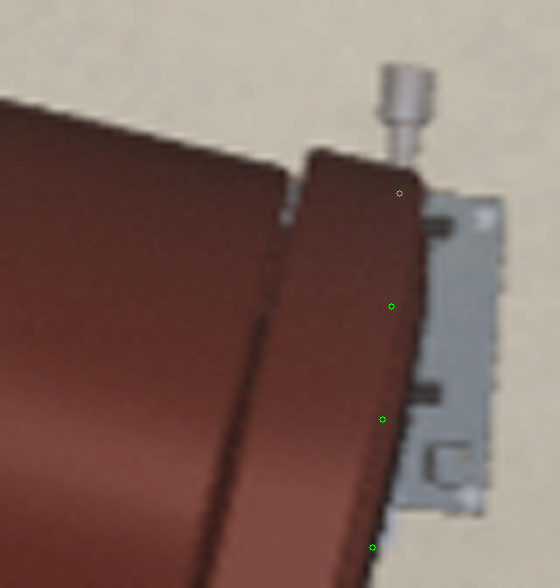

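It's seated, with the socket tip at (71,320) in the scene crop matching prediction and both collars just outside the cradles. Now I'll close the keeper.

```bash
python3 - <<'E'
from h import *
robot.line_to(W(-53,86,141),vel=.12); robot.pause(.2); st()
print(robot.line_to(W(-53,22,141),vel=.05,guard=15)); robot.pause(.3); st("closed")
robot.line_to(W(-53,30,141),vel=.05)
robot.line_to(W(-53,30,240),vel=.15)
robot.move_pose(W(-53,150,290),B); robot.pause(.2); st()
P=[W(x,0,45) for x in(-84,-39.5,0,39.5,84)]+[W(-46,52,89.5),W(-46,28,89.5),W(-60,52,89.5)]
crop("scene",240,180,95,75,8,"s10",P);crop("top",245,180,80,84,7,"t10",P)
cv2.imwrite("pics/full.png",robot.grab_frame("scene"))
E
```

```text
19.57 [-52.5  85.9 141.8] [-180.     0.    -4.6] [-0.2  0.4  0.6] 0.0552 [-13.5 -10.2 -27.1  73.1   0.  171.2]
True
closed 21.02 [-53.6  25.4 140.2] [-179.8    0.2   -4.6] [-0.2 -0.2 -0.9] 0.0552 [-20.7 -10.7 -27.7  73.2   0.2 164. ]
 22.87 [-53.2 149.1 289. ] [ 1.8e+02  1.0e-01 -4.7e+00] [ 1.1  0.2 -0.2] 0.0546 [ -6.  -10.3 -11.9  88.5  -0.  178.7]
```

View pics/s10.png

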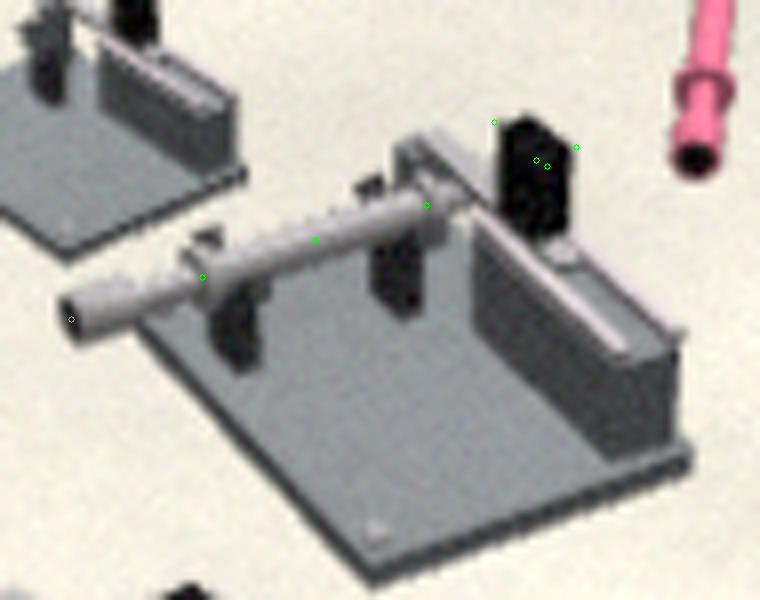

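View pics/t10.png

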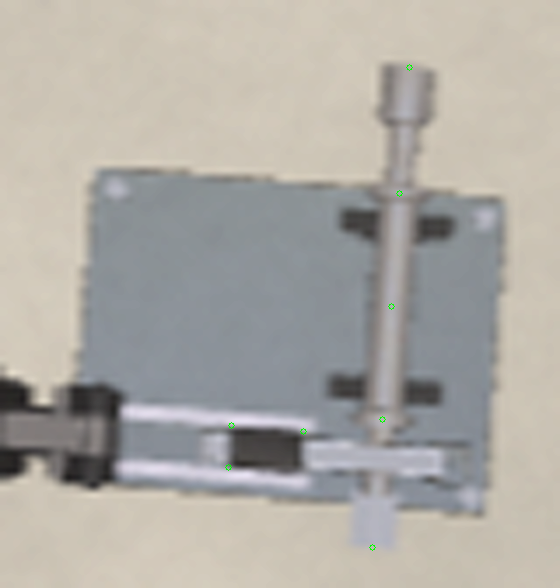

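View pics/full.png

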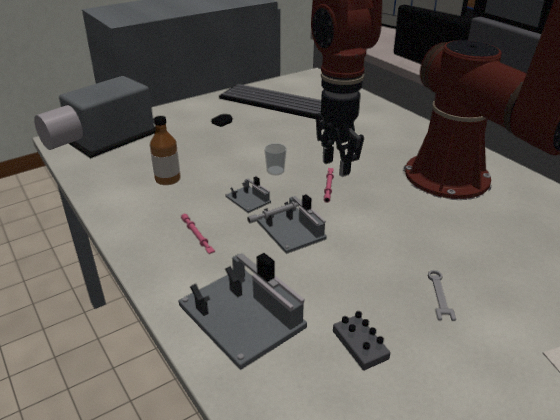

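The tab and bar are at the same pixels as at the start: (230–302, 430–470) for the tab in the top crop, with the bar across the rear neck. The socket end is out at (405,68), the blade end is at the rear at (373,545), and the bystanders look unmoved.

```bash
python3 - <<'E'
from h import *
robot.job_done(); st()
E
```

```text
the job is handed in; nothing more can be done
the job is handed in; nothing more can be done
```

The job is handed in: the insert lies in both cradles with the socket end out, and the keeper is closed over its rear neck. No verdict was reported.

- **Steps:** I pushed the keeper open to its stop, gripped the insert at mid-shank and lifted it. I then turned it 180° with the wrist, set it down under a force guard, released it and pushed the keeper shut to its stop.
- **Insert position:** in both cameras the tips and collars sit within about 1–2 mm of their seated places. That is close to the calibration accuracy.
- **Keeper:** the tab and bar are back at their starting pixels, and the push ended at a firm stop about 1 mm from where I expected it.
- **Surroundings:** the gripper is well clear, and the bottle, vial rack, beaker and wrench look unmoved by eye in the last scene picture.
- **Time:** about 23 s of the 56 s allowed.

No check failed or disagreed.

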